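# Lay the vials down and shut the transport case

### The arm

A 6-joint arm with a two-finger parallel gripper is mounted at the origin on a cart in front of the work surface, level with it; the furniture and walls round the work are solid. World frame = base frame: x ahead of the robot, y to its left, z up, the work surface at z = 0. Lengths are in m, angles in rad, forces in N, time in s.
With the tool pointing down it reaches from about 0.275 to 0.75 m from the base axis. Payload 10.2 kg.
Tool frame: the origin (TCP) lies at the very end of the fingers, on their centre line; the grasp point (between the pads) lies 19 mm behind it; z points along the fingers, x is the direction in which the jaws open and shut, and the axes are right-handed (so a half turn about z gives the same grasp; the last joint's range is limited). The gripper opens to 85 mm and grips with 20 to 120 N. Pads are 22 mm wide; open, the fingers measure 114 mm over their backs; the gripper's body (76 mm by 85 mm) begins 54 mm behind the grasp point. The pads swing forward as they close: fully open they stand 13 mm farther back than shut.
Start: joints at [-1.48, 0.313, 1.498, -0, 1.331, -0.223], TCP at [0.162, -0.499, 0.231] pointing down, gripper open.
Joint ranges: [-2.94, 2.94], [-0.97, 2.17], [0.19, 2.56], [-1.23, 4.37], [0.02, 3.11], [-2.88, 2.88]. Speed limits (rad/s): [2.39, 2.39, 3.01, 3.14, 3.14, 3.14].

### API

Orientations are given as a unit quaternion [w, x, y, z].
In Python, from bench import sensors, grab_frame, ticket gives the robot as it stands.
- The arm moves only by the shell command python3 -m jog 'ROWS'. ROWS is JSON, a list that holds one entry, the list of rows, each a list of 5 numbers: the finger opening in mm, from 0 to 85.4, then the shift along the tool's x, y, z in mm, then the turn about the tool's z in rad. In form: [[[claw, tx, ty, tz, roll], ...]]. A call has 1 to 8 rows; each row is the pose to reach, as a shift and turn from the pose commanded when the call began, along the tool's axes at that moment; what a row does not reach only later rows make up. A row lasts 1/10 s, in which the tool goes at most 50 mm and 8.59 degrees, less where a joint would pass 70% of its speed; a pose out of reach is approached as far as the arm can. A call with a gripper value outside its range is refused whole. The fingers move at their own pace and stop on an object; the grip force is fixed at half the most. Time passes only in rows, so rows that repeat a pose let the fingers close. It gives the time, the measured TCP pose, the force and the opening at its end, in the units of the state.
- sensors.sense(): the state, without advancing time (a new reading comes with each control period).
- grab_frame(name): name is "side" or "top" or "wrist"; returns a dict with "frame" (400x640x3 uint8, blue, green, red), "mtx" (3x3 intrinsics, pixels), "R" (3x3) and "t" (3): a world point X has camera coordinates R X + t. Camera axes: x right, y down, z forward; pixel columns grow to the right and rows downward; lengths in m; the calibration is good to about 2 mm. The wrist camera is an equidistant fisheye: a pixel r from the principal point sees the ray r / f radians off the axis. A picture is of the moment at which its call begins. There is no depth.
- ticket.hand_in(): hands the job in, once; it reports no verdict.
The state is a dict: "time": time; "joint_positions": joint angles; "qvel": joint speeds; "effort": joint torques, N m; "tcp_pos": TCP position; "eef_rot": TCP orientation; "wrist_force": force on the tool from outside, world axes, zero at the start; "torque": the same for the moment, N m; "gripper_width": opening from 0.0 (shut) to 1.0 (fully open).
Only numpy, scipy, OpenCV 4.12 (cv2) and the standard library are available. Lean on these libraries where they do the work, as an engineer would, in place of code of your own. Each camera call takes 0.05 s, during which the arm holds its last target.

### The job

Get the vial case on the bench ready for transport, only by pushing with the fingertips, without picking anything up: tip each of the two vials that still stand upright over into its foam slot, so that it lies down there as the third one already does. Then push the open lid over and down until it is fully shut, without slamming it, leaving the case where it stands and the things around it undisturbed, and come away clear.

Things in the scene. Friction and masses are not known exactly. Their poses are not given: they have to be found in the camera images.
- case: Blue plastic transport case, loose, 0.9 kg; 130 mm deep (x), 190 mm wide (y), 59 mm high when shut. Origin: centre of its underside; x points from its front (the robot's side) to the hinge, y along the hinge, z up. Side walls 42 mm high, 3 mm thick. Inside, a dark foam insert, top 40 mm above the bench, has three slots along x at y = +54, 0 and -54 mm, one vial in each.
- slot_1 (a point): Middle of the floor of the case's middle slot, 26 mm above the bench. All slots are 94 mm long (case x = -44 to +50 mm), 26 mm wide, 14 mm deep. Which vial has which slot varies. A standing vial is taller than the shut case; it stands near the front end of its slot and, pushed over in case +x, falls into it. Lying, it stands 9 mm proud of the insert, under the lid.
- case_lid (a joint): Lid angle, rad: 0 = fully shut, 1.83 = leaning back at its stop; starts about 1.6 to 1.8. Hinge axis along the case's y through case x = +68 mm, z = 43 mm; pushed towards the front and down the lid closes. The hinge is stiff (0.09 N m friction, 0.05 N m s/rad damping): the lid stays at whatever angle it is left and must be pushed all the way down.
- lid_edge (a point): Middle of the lid's outer front edge: on the outer face, 133 mm along the lid from the hinge axis and 16 mm out from it. The lid is a tray 130 x 190 x 16 mm deep, 0.09 kg, with a white label on its outer face and a 7 mm finger lip beyond this edge; shut, its outer face is 59 mm above the bench. The frame has the case's axes when shut and turns with the lid.
- vial_black_mid (a point): Glass vial with black screw cap and pale green filling, standing upright at the start; 23 mm in diameter, 56 mm tall, 16 g; its cap is the top 13 mm (21 mm in diameter). The point is the vial's centre, half-way up; z runs from base to cap.
- vial_white_mid (a point): Clear glass vial with white screw cap, standing upright at the start; 23 mm in diameter, 56 mm tall, 16 g; its cap is the top 13 mm (21 mm in diameter). The point is the vial's centre, half-way up; z runs from base to cap.
- vial_lying_mid (a point): Glass vial with black screw cap, already lying in its slot with its cap towards the hinge; stays there; 23 mm in diameter, 56 mm tall, 16 g; its cap is the top 13 mm (21 mm in diameter). The point is the vial's centre, half-way up; z runs from base to cap.
- mug: Mug, 98 mm tall, behind the case; leave alone. Origin under its centre.
- wash_bottle: White wash bottle with red cap, 197 mm tall, left of the case; leave alone. Origin under it.
- dropper_bottle: Brown dropper bottle, 102 mm tall, 33 mm in diameter, right of the case; leave alone. Origin under its centre.
- petri: Petri dish, 66 mm across, 13 mm high, left of the case towards the back; leave alone. Origin under its centre.
- timer: White bench timer, 66 mm square, 20 mm high, to the right; leave alone. Origin under its centre.
- forceps: Steel forceps, 118 mm long, 11 mm high, lying left of the case; leave alone. Origin under its middle.
- note_pad: Note pad, 106 x 76 x 12 mm, right of the case towards the robot; leave alone. Origin under its centre.
- pen: Blue ball pen, 145 mm long, lying beside the note pad; leave alone. Origin under its middle.
Mind the look-alikes: they are no part of the job. What is shaped like the part that bears vial_black_mid but blue is not meant.

How it is judged:
By the outcome, as a careful person would: the job done as asked, in the order asked, and still so for the second after the job is handed in, with the robot touching nothing.
It also fails if it takes over 51 s, if anything falls off the work surface, if the arm or the gripper's body presses on something with over 40 N, if the wrist force passes 120 N, or if a joint passes its speed limit or range.

## Working session

There is one attempt and no reset: what is moved stays moved. The work goes in short steps, Python scripts to look and compute and a shell command to move; the robot and the scene stay as the last step left them, time stands still between calls to the robot, and variables do not carry over. Pictures are saved under pics/ and viewed, and the job is handed in when it is done.

```bash
mkdir -p pics; ls
cat > h.py <<'E'
import numpy as np, cv2, json
from bench import sensors, grab_frame, ticket
def snap(name, tag):
    d=grab_frame(name); cv2.imwrite(f'pics/{tag}.png',d['frame'])
    np.savez(f'pics/{tag}.npz',**{k:np.array(v) for k,v in d.items()})
    return d
def load(tag): return dict(np.load(f'pics/{tag}.npz'))
def crop(tag,x0,y0,x1,y1,k,out):
    im=cv2.imread(f'pics/{tag}.png')[y0:y1,x0:x1]
    cv2.imwrite(f'pics/{out}.png',cv2.resize(im,None,fx=k,fy=k,interpolation=cv2.INTER_CUBIC))
def proj(d,X):
    c=d['R']@np.asarray(X,float)+d['t']; p=d['mtx']@c; return p[:2]/p[2]
def ray(d,u,v):
    r=np.linalg.inv(d['mtx'])@[u,v,1]; w=d['R'].T@r; o=-d['R'].T@d['t']; return o,w/np.linalg.norm(w)
def onz(d,u,v,z):
    o,w=ray(d,u,v); return o+w*(z-o[2])/w[2]
def tri(pairs):
    A=np.zeros((3,3));b=np.zeros(3)
    for d,u,v in pairs:
        o,w=ray(d,u,v);P=np.eye(3)-np.outer(w,w);A+=P;b+=P@o
    X=np.linalg.solve(A,b); return X,[proj(d,X)-[u,v] for d,u,v in pairs]
E
python3 - <<'E'
from h import *
s=sensors.sense(); print(s)
for n in('side','top','wrist'):
    d=snap(n,n+'0'); print(n,-d['R'].T@d['t'],d['mtx'][0,0])
E
```

```text
pics
{'time': 0.0, 'joint_positions': array([-1.48036343e+00,  3.13413813e-01,  1.49843878e+00, -2.05236371e-06,
        1.33099924e+00, -2.23408903e-01]), 'qvel': array([ 0.00153875, -0.0013276 , -0.00086293, -0.00077476, -0.00018511,
       -0.00124389]), 'effort': array([ 1.41973462e-03, -4.12272263e+01, -2.59734374e+01, -1.03356717e-04,
        4.25519320e-03,  2.18953414e-05]), 'tcp_pos': array([ 0.16203494, -0.49909742,  0.23075295]), 'eef_rot': array([-4.73125675e-04,  8.08923667e-01, -5.87913347e-01, -4.15376364e-04]), 'wrist_force': array([-0.40002688, -0.13344118,  0.17336702]), 'torque': array([ 0.01530968, -0.04229496, -0.04600547]), 'gripper_width': 0.999862626638345}
side [0.00267042 0.84803317 0.83826461] 465.10091787458447
top [ 0.43835051 -0.04336685  1.51157557] 451.8322804524611
wrist [ 0.23721592 -0.47599619  0.37280393] 309.70691628693146
```

View pics/top0.png

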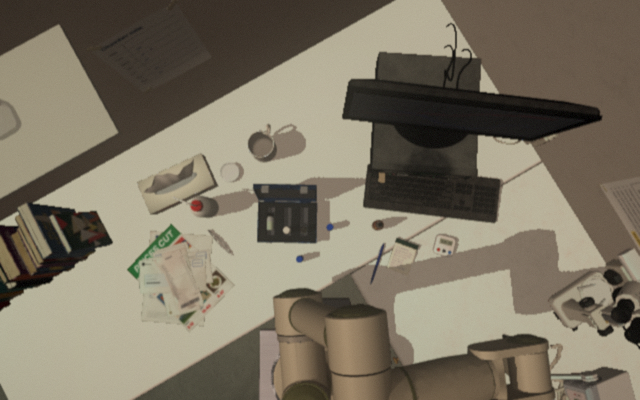

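View pics/side0.png

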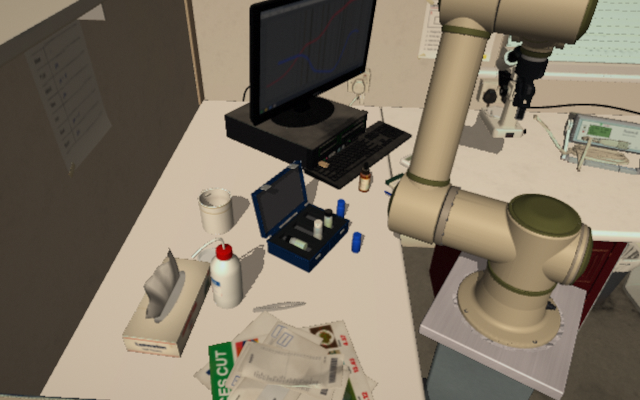

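Run:
```python
from h import *
crop('top0',240,165,350,270,7,'top0c'); crop('side0',240,155,380,280,5.5,'side0c')
```

```text
(no output)
```

View pics/top0c.png

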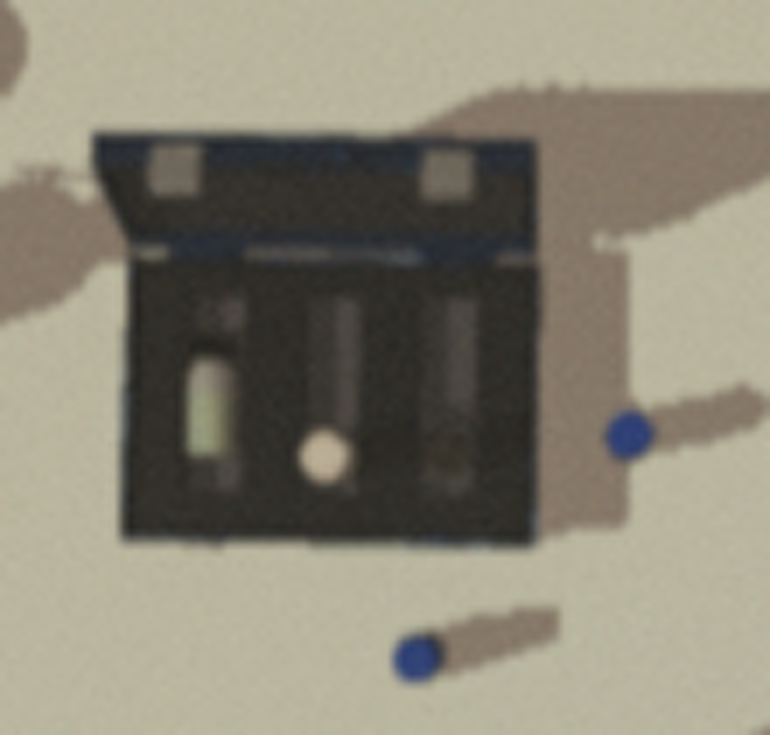

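View pics/side0c.png

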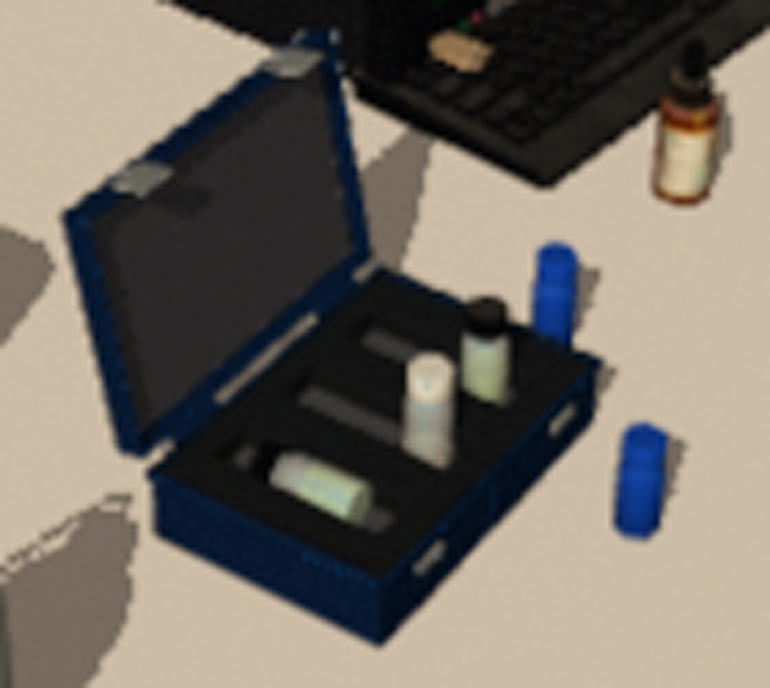

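Run:
```python
from h import *
np.set_printoptions(precision=4,suppress=True)
t,s=load('top0'),load('side0')
T=lambda x,y:(x/7+240,y/7+165); S=lambda x,y:(x/5.5+240,y/5.5+155)
for n,p in dict(FL=(124,541),FR=(535,545),BL=(132,255),BR=(538,262)).items(): print(n,onz(t,*T(*p),.042))
for n,p in dict(FL=(381,582),FR=(597,362),BL=(152,478)).items(): print('side',n,onz(s,*S(*p),.042))
print('FLtri',tri([(t,*T(124,541)),(s,*S(381,582))]))
print('FRtri',tri([(t,*T(535,545)),(s,*S(597,362))]))
print('white',tri([(t,*T(324,456)),(s,*S(431,363))]))
print('black',tri([(t,*T(446,450)),(s,*S(488,308))]),onz(s,*S(488,308),.082))
for n,p in dict(LL=(97,135),LR=(535,142)).items(): print(n,T(*p))
print('lidL',tri([(t,*T(97,135)),(s,*S(68,213))]))
print('lidR',tri([(t,*T(535,142)),(s,*S(335,35))]))
for n,p in dict(b1=(629,435),b2=(417,658)).items(): print(n,onz(t,*T(*p),.056))
print(proj(t,(.35,0,0)),proj(t,[.35,.1,0]),proj(t,[.45,0,0]))
```

```text
FL [0.4369 0.1611 0.042 ]
FR [ 0.4351 -0.0292  0.042 ]
BL [0.5699 0.1589 0.042 ]
BR [ 0.5666 -0.0305  0.042 ]
side FL [0.4368 0.1648 0.042 ]
side FR [ 0.4319 -0.0208  0.042 ]
side BL [0.5614 0.1666 0.042 ]
FLtri (array([0.4377, 0.1619, 0.039 ]), [array([-0.1244, -0.2286]), array([0.3461, 0.0376])])
FRtri (array([ 0.4355, -0.029 ,  0.0347]), [array([-0.0533, -0.109 ]), array([0.1453, 0.0126])])
white (array([0.4749, 0.0655, 0.0811]), [array([0.0628, 0.1173]), array([-0.1641, -0.0176])])
black (array([0.4774, 0.0105, 0.0762]), [array([0.1057, 0.2033]), array([-0.2742, -0.0278])]) [0.4732 0.0166 0.082 ]
LL (253.85714285714286, 184.28571428571428)
LR (316.42857142857144, 185.28571428571428)
lidL (array([0.6096, 0.1568, 0.1677]), [array([0.1501, 0.2262]), array([-0.3319, -0.052 ])])
lidR (array([ 0.6021, -0.0334,  0.1643]), [array([1.0416, 1.8381]), array([-2.3252, -0.3214])])
b1 [ 0.4855 -0.0726  0.056 ]
b2 [0.3837 0.0245 0.056 ]
[307.7187 268.5909] [277.5773 268.582 ] [307.7889 238.3508]
```

View pics/wrist0.png

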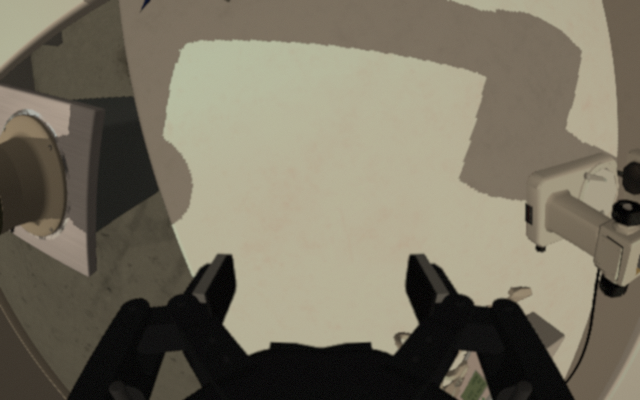

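Candidates: the white cap is at top (286,230) and side (318,221). The black cap is at top (304,230) and side (329,211), inside the case. The look-alikes are the blue vials at top (329,227) and (300,259), outside the case, and the black-capped vial already lying at top (270,223). I choose the white one in the middle slot and the black one in the slot at -y. The crops above confirm both.

```bash
cat >> h.py <<'E'
from scipy.spatial.transform import Rotation as Ro
def shift(P,yaw=None):
    s=sensors.sense(); q=s['eef_rot']; R=Ro.from_quat([q[1],q[2],q[3],q[0]]).as_matrix()
    a=np.arctan2(R[1,0],R[0,0])
    print('t %.2f tcp'%s['time'],s['tcp_pos'].round(4),'F',s['wrist_force'].round(2),'w',round(s['gripper_width'],3),'xang',round(a,4))
    if P is not None: print('shift mm',(R.T@(np.array(P)-s['tcp_pos'])*1000).round(1))
    if yaw is not None: print('roll',round(-((yaw-a+np.pi)%(2*np.pi)-np.pi),3))
E
python3 - <<'E'
from h import *
shift((.425,.0655,.22),-np.pi/2-.012)
E
```

```text
t 0.15 tcp [ 0.162  -0.4992  0.2309] F [-1.1  -0.64 -0.89] w 0.999 xang -1.257
shift mm [-455.9 -424.4   11.4]
roll 0.326
```

```bash
python3 -m jog '[[[0,-456,-424,0,0.326],[0,-456,-424,0,0.326],[0,-456,-424,0,0.326],[0,-456,-424,0,0.326],[0,-456,-424,0,0.326],[0,-456,-424,0,0.326],[0,-456,-424,0,0.326],[0,-456,-424,0,0.326]]]'
python3 - <<'E'
from h import *
shift((.425,.0655,.22),-np.pi/2-.012)
E
```

```text
time: 0.95
tcp_pos: [0.331, -0.1347, 0.2314]
eef_rot: [0.0, -0.703, 0.712, -0.0]
wrist_force: [0.9, -0.4, 0.6]
gripper_width: -0.0
t 0.95 tcp [ 0.331  -0.1347  0.2314] F [ 0.86 -0.37  0.58] w -0.0 xang -1.5837
shift mm [-201.4  -91.4   11.4]
roll -0.001
```

```bash
python3 -m jog '[[[0,-195,-90,0,0],[0,-195,-90,0,0],[0,-195,-90,0,0],[0,-195,-90,0,0],[0,-195,-90,0,0],[0,-195,-90,0,0],[0,-195,-90,0,0]]]'
python3 - <<'E'
from h import *
d=snap('wrist','w1')
shift((.435,.0655,.068),-np.pi/2-.012)
E
```

```text
time: 1.65
tcp_pos: [0.4228, 0.0569, 0.2311]
eef_rot: [-0.0, -0.703, 0.711, 0.0]
wrist_force: [-0.4, 0.4, -0.1]
gripper_width: -0.001
t 1.70 tcp [0.4228 0.0565 0.2312] F [0.22 0.62 0.07] w 0.0 xang -1.5838
shift mm [ -9.2 -12.2 163.2]
roll -0.001
```

View pics/w1.png

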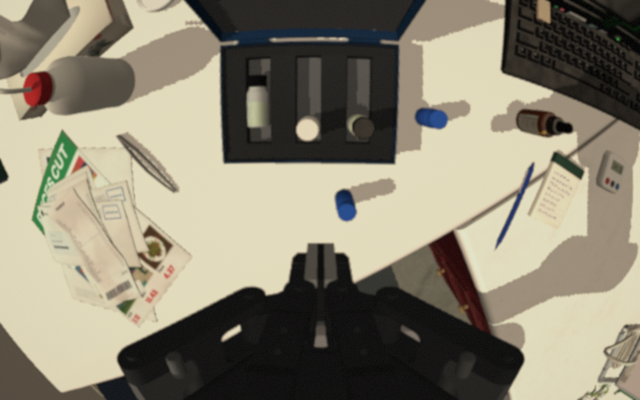

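The wrist view shows the white cap at (307,128), the black cap at (361,128), and the lying vial at (258,100). The blue look-alikes are outside the case at (345,205) and (432,118).

```bash
cat >> h.py <<'E'
def wray(d,u,v):
    K=d['mtx']; x=(u-K[0,2])/K[0,0]; y=(v-K[1,2])/K[1,1]; r=np.hypot(x,y)
    c=np.array([np.sin(r)*x/r,np.sin(r)*y/r,np.cos(r)]); return -d['R'].T@d['t'],d['R'].T@c
def wonz(d,u,v,z):
    o,w=wray(d,u,v); return o+w*(z-o[2])/w[2]
def lines(L):
    A=np.zeros((3,3));b=np.zeros(3)
    for o,w in L:
        P=np.eye(3)-np.outer(w,w);A+=P;b+=P@o
    X=np.linalg.solve(A,b); return X,[np.linalg.norm((np.eye(3)-np.outer(w,w))@(X-o)) for o,w in L]
E
python3 - <<'E'
from h import *
np.set_printoptions(precision=4,suppress=True)
crop('w1',210,20,410,170,4,'w1c')
w,s,t=load('w1'),load('side0'),load('top0')
print('black',wonz(w,361,127,.082),lines([wray(w,361,127),ray(s,240+488/5.5,155+306/5.5)]))
print('white',wonz(w,307.5,128,.082),lines([wray(w,307.5,128),ray(s,318.4,221),ray(t,286.3,230.1)]))
for p in [(224,162),(394,163),(223,42),(397,44)]: print(wonz(w,*p,.042))
E
```

```text
black [0.4786 0.0171 0.082 ] (array([0.4765, 0.0155, 0.0806]), [np.float64(0.0023823133711804827), np.float64(0.00238231337118046)])
white [0.4778 0.0673 0.082 ] (array([0.4759, 0.0661, 0.0808]), [np.float64(0.002252152221013966), np.float64(0.0016552641424432911), np.float64(0.000601849993589445)])
[0.4398 0.1638 0.042 ]
[ 0.436  -0.0258  0.042 ]
[0.574  0.1591 0.042 ]
[ 0.5674 -0.0273  0.042 ]
```

View pics/w1c.png

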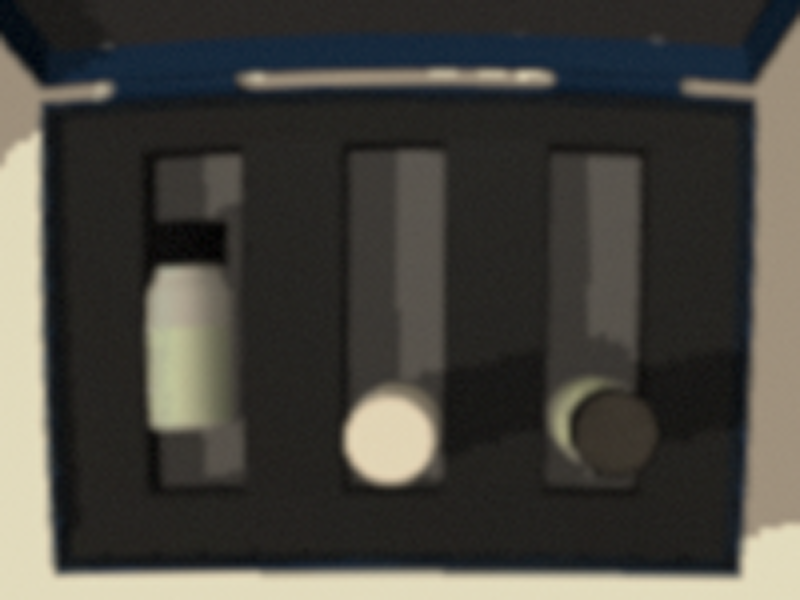

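```bash
python3 -m jog '[[[0,-10,-12,50,0],[0,-10,-12,100,0],[0,-10,-12,150,0],[0,-10,-12,164,0],[0,-10,-12,164,0]]]'
python3 - <<'E'
from h import *
d=snap('wrist','w2');snap('side','s2')
crop('s2',240,130,400,250,5,'s2c')
shift((.452,.0665,.066),-np.pi/2-.012)
E
```

```text
time: 2.2
tcp_pos: [0.4337, 0.066, 0.0655]
eef_rot: [-0.002, -0.702, 0.712, 0.002]
wrist_force: [-0.8, 0.8, 0.4]
gripper_width: 0.0
t 2.30 tcp [0.4357 0.0662 0.0682] F [-0.61  0.36  0.12] w -0.001 xang -1.5845
shift mm [ -0.5 -16.3   2.2]
roll -0.002
```

View pics/w2.png

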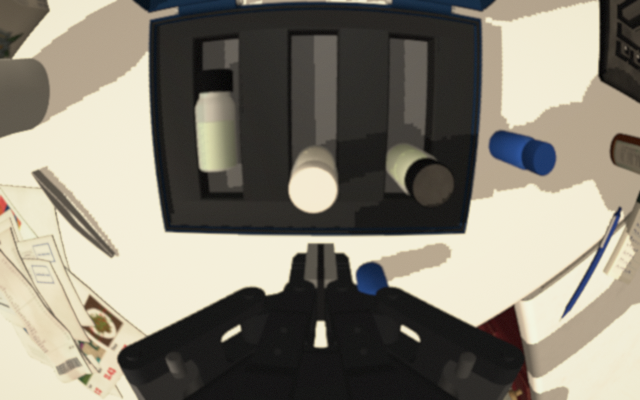

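View pics/s2c.png

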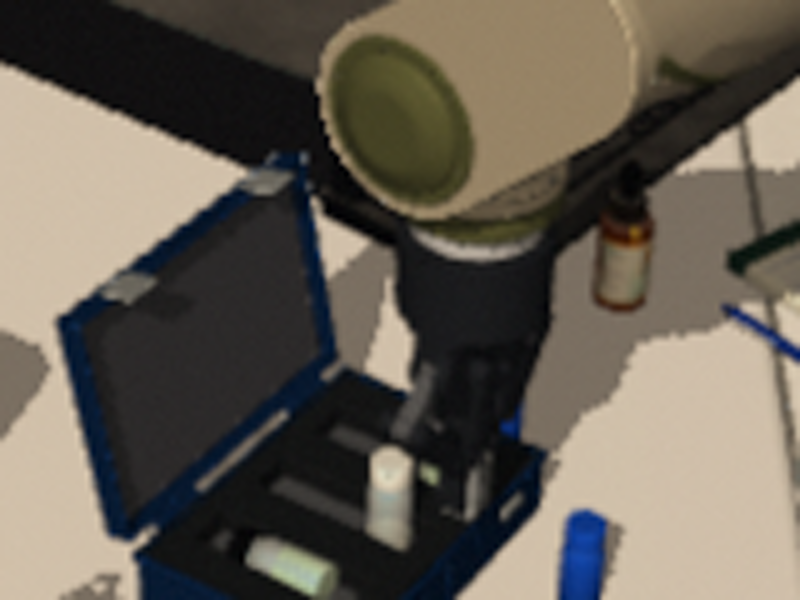

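```bash
python3 -m jog '[[[0,-1,-10,0,0],[0,-1,-15,0,0],[0,-1,-18,0,0],[0,-1,-21,0,0],[0,-1,-24,0,0],[0,-1,-27,0,0],[0,-1,-30,0,0],[0,-1,-33,0,0]]]'
python3 - <<'E'
from h import *
d=snap('wrist','w3');snap('side','s3')
im=np.hstack([d['frame'][0:260,150:490],cv2.resize(cv2.imread('pics/s3.png')[190:290,240:371],(340,260))]);cv2.imwrite('pics/c3.png',im)
shift(None)
E
```

```text
time: 3.1
tcp_pos: [0.4684, 0.0677, 0.0673]
eef_rot: [-0.0, -0.703, 0.711, 0.0]
wrist_force: [-0.5, -0.5, -0.5]
gripper_width: 0.0
t 3.20 tcp [0.4685 0.0676 0.0673] F [ 0.42  0.06 -0.35] w -0.001 xang -1.583
```

View pics/c3.png

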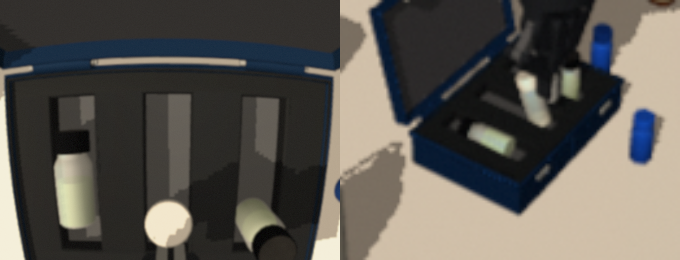

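Vial is tilting, cap leaning towards the hinge (side view). Continue slowly.

```bash
python3 -m jog '[[[0,0,-2,0,0],[0,0,-4,0,0],[0,0,-6,0,0],[0,0,-8,0,0],[0,0,-10,0,0],[0,0,-12,0,0],[0,0,-12,0,0]]]'
python3 - <<'E'
from h import *
d=snap('wrist','w4');snap('side','s4')
im=np.hstack([d['frame'][0:260,150:490],cv2.resize(cv2.imread('pics/s4.png')[190:290,240:371],(340,260))]);cv2.imwrite('pics/c4.png',im)
shift(None)
E
```

```text
time: 3.9
tcp_pos: [0.4804, 0.0675, 0.0673]
eef_rot: [0.0, -0.703, 0.711, -0.0]
wrist_force: [0.1, -0.3, -0.1]
gripper_width: -0.002
t 4.00 tcp [0.4802 0.0675 0.0673] F [ 0.27  0.1  -0.11] w 0.001 xang -1.583
```

View pics/c4.png

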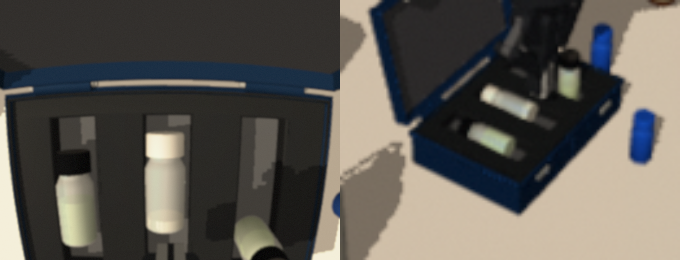

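```bash
python3 -m jog '[[[0,0,10,-30,0],[0,0,45,-40,0],[0,30,45,-40,0],[0,54,45,-40,0],[0,54,45,-20,0],[0,54,45,0,0],[0,54,45,0,0]]]'
python3 - <<'E'
from h import *
d=snap('wrist','w5')
shift((.452,.0135,.067),-np.pi/2-.012)
E
```

```text
time: 4.7
tcp_pos: [0.4332, 0.0142, 0.0657]
eef_rot: [-0.001, -0.703, 0.712, 0.002]
wrist_force: [0.2, -0.5, 0.3]
gripper_width: 0.001
t 4.75 tcp [0.434  0.0142 0.0669] F [-0.57 -0.87  0.17] w -0.001 xang -1.5831
shift mm [  0.5 -18.   -0.1]
roll -0.0
```

View pics/w5.png

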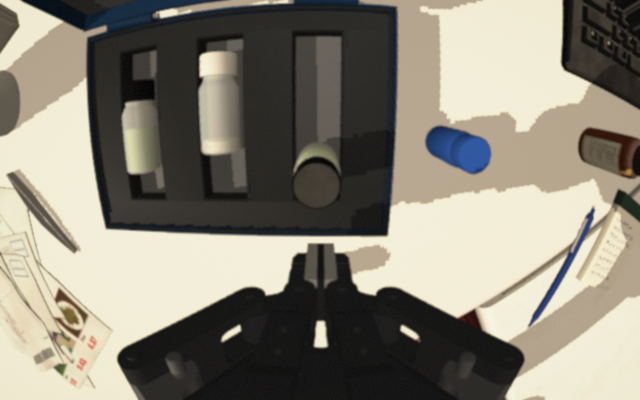

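The white vial is lying with its cap at (217,62). The black cap at (317,182) lines up with the fingertips at (320,245).

```bash
python3 -m jog '[[[0,0,-12,0,0],[0,0,-17,0,0],[0,0,-20,0,0],[0,0,-23,0,0],[0,0,-26,0,0],[0,0,-29,0,0],[0,0,-32,0,0],[0,0,-34,0,0]]]'; python3 -m jog '[[[0,0,-2,0,0],[0,0,-4,0,0],[0,0,-6,0,0],[0,0,-8,0,0],[0,0,-10,0,0],[0,0,-12,0,0],[0,0,-12,0,0]]]';  python3 - <<'E'
from h import *
d=snap('wrist','w6');snap('side','s6')
im=np.hstack([d['frame'][0:260,150:490],cv2.resize(cv2.imread('pics/s6.png')[190:290,240:371],(340,260))]);cv2.imwrite('pics/c6.png',im)
shift(None)
E
```

```text
time: 5.55
tcp_pos: [0.4688, 0.0137, 0.0673]
eef_rot: [-0.0, -0.703, 0.711, 0.0]
wrist_force: [0.2, -0.7, 0.5]
gripper_width: -0.004
time: 6.25
tcp_pos: [0.4808, 0.0135, 0.0673]
eef_rot: [0.0, -0.703, 0.711, -0.0]
wrist_force: [0.8, 0.2, 0.5]
gripper_width: -0.003
t 6.35 tcp [0.4805 0.0135 0.0673] F [0.49 0.54 0.61] w 0.002 xang -1.583
```

View pics/c6.png

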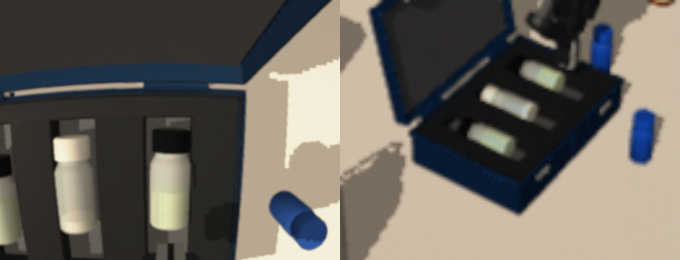

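All three vials lie flat. Now go up and over behind the lid.

```bash
python3 -m jog '[[[0,0,10,-40,0],[0,0,10,-90,0],[0,-10,10,-140,0],[0,-40,0,-180,0],[0,-53,-40,-193,0],[0,-53,-85,-193,0],[0,-53,-130,-193,0],[0,-53,-170,-193,0]]]';  python3 -m jog '[[[0,0,0,0,0],[0,0,0,0,0]]]'
python3 - <<'E'
from h import *
snap('wrist','w7');snap('side','s7');snap('top','t7')
crop('s7',220,90,400,225,4.4,'s7c')
shift((.65,.065,.145),-np.pi/2-.015)
E
```

```text
time: 7.15
tcp_pos: [0.6527, 0.0646, 0.26]
eef_rot: [-0.0, -0.703, 0.711, 0.0]
wrist_force: [0.4, 0.3, 0.1]
gripper_width: 0.001
time: 7.35
tcp_pos: [0.6511, 0.0644, 0.2591]
eef_rot: [-0.001, -0.703, 0.711, 0.001]
wrist_force: [-0.5, -0.3, 0.2]
gripper_width: 0.002
t 7.50 tcp [0.6504 0.0646 0.2613] F [-0.22  0.02  1.03] w 0.0 xang -1.5829
shift mm [ -0.4   0.5 116.3]
roll 0.003
```

View pics/w7.png

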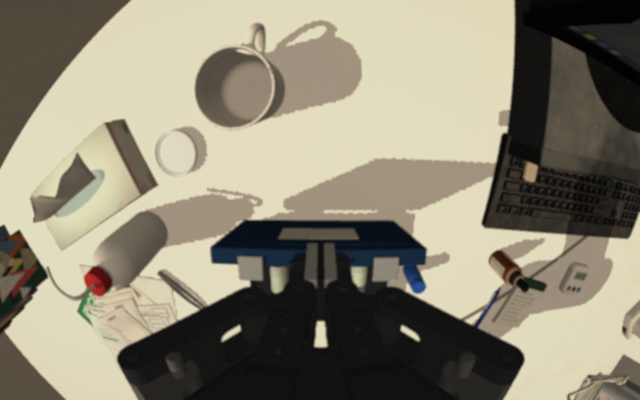

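View pics/s7c.png

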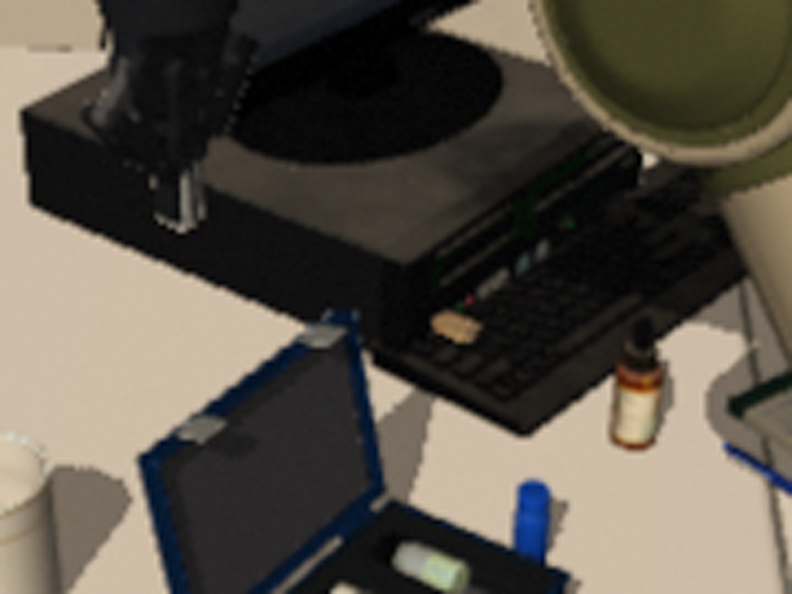

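View pics/t7.png

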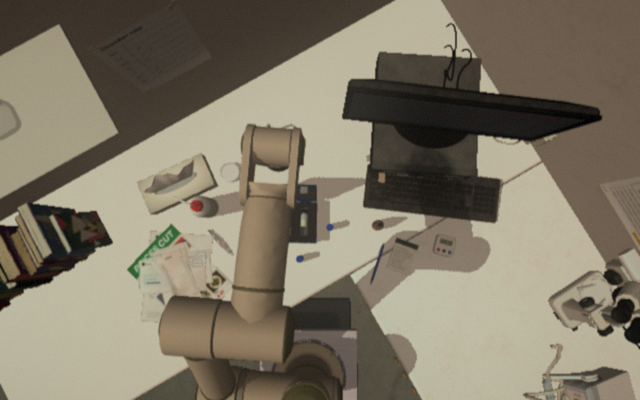

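Run:
```python
from h import *
np.set_printoptions(precision=4,suppress=True)
crop('w7',195,205,445,300,3.2,'w7c')
w=load('w7'); print('cam',-w['R'].T@w['t'])
for p in [(213,262),(427,262),(218,222),(420,222)]:
    print(p,[wonz(w,*p,z) for z in (.172,.04)])
```

```text
cam [0.7304 0.0625 0.4009]
(213, 262) [array([0.5987, 0.1589, 0.172 ]), array([0.5228, 0.2146, 0.04  ])]
(427, 262) [array([ 0.5966, -0.03  ,  0.172 ]), array([ 0.5195, -0.0834,  0.04  ])]
(218, 222) [array([0.6371, 0.1485, 0.172 ]), array([0.5833, 0.1981, 0.04  ])]
(420, 222) [array([ 0.6352, -0.0188,  0.172 ]), array([ 0.5803, -0.0656,  0.04  ])]
```

View pics/w7c.png

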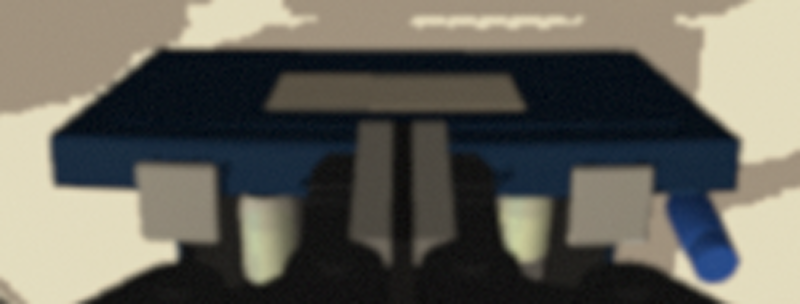

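```bash
python3 -m jog '[[[0,0,0,50,0],[0,0,0,100,0],[0,0,0,116,0],[0,0,0,116,0],[0,0,8,116,0]]]'
python3 - <<'E'
from h import *
snap('side','s8')
crop('s8',220,90,400,225,4.4,'s8c')
shift((.65,.0645,.145),-np.pi/2-.015)
E
```

```text
time: 8.0
tcp_pos: [0.6435, 0.0645, 0.1461]
eef_rot: [0.001, -0.703, 0.711, -0.001]
wrist_force: [-0.4, 0.5, -0.1]
gripper_width: 0.0
t 8.05 tcp [0.6427 0.0646 0.1468] F [-0.12  0.11  0.98] w -0.004 xang -1.5828
shift mm [ 0.1 -7.3  1.8]
roll 0.003
```

View pics/s8c.png

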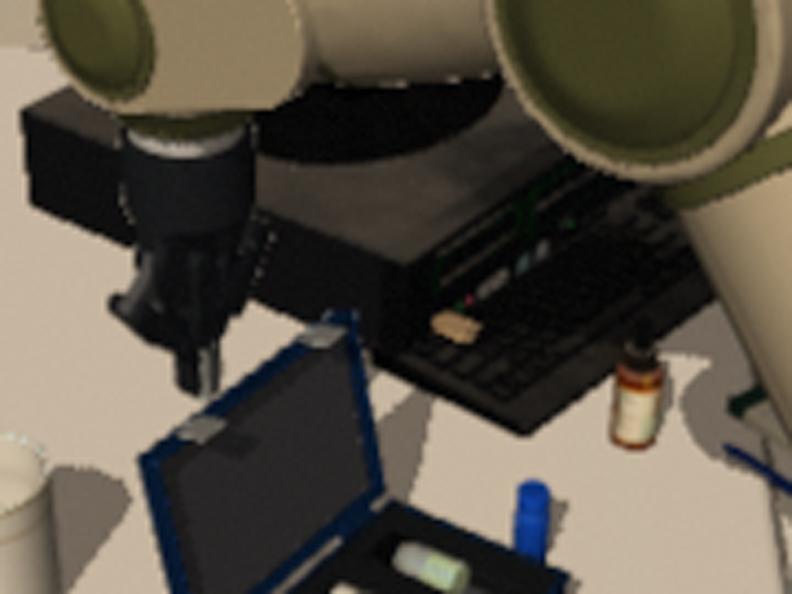

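```bash
python3 -m jog '[[[0,0,14,0,0],[0,0,21,-1,0],[0,0,28,-3,0],[0,0,35,-5,0],[0,0,42,-7,0],[0,0,49,-9,0]]]'
python3 - <<'E'
from h import *
snap('side','s9')
crop('s9',220,90,400,225,4.4,'s9c')
shift((.567,.065,.158),-np.pi/2-.015)
E
```

```text
time: 8.65
tcp_pos: [0.5937, 0.0651, 0.1535]
eef_rot: [-0.0, -0.703, 0.711, -0.0]
wrist_force: [1.2, -0.5, -0.6]
gripper_width: -0.001
t 8.70 tcp [0.593  0.0652 0.1538] F [ 0.63  0.79 -0.32] w 0.001 xang -1.5828
shift mm [ 0.5 26.  -4.2]
roll 0.003
```

View pics/s9c.png

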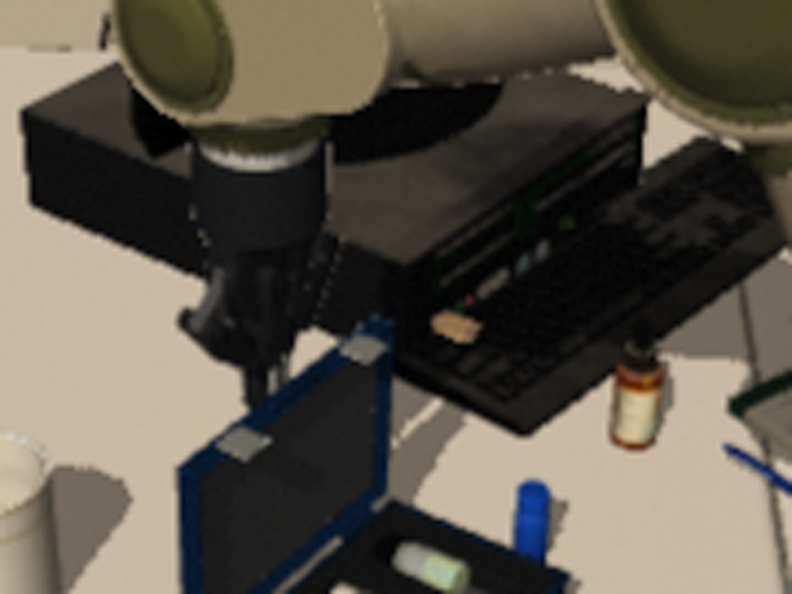

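```bash
python3 -m jog '[[[0,0,7,-1,0],[0,0,14,-2,0],[0,0,20,-2,0],[0,0,26,-2,0],[0,0,33,-1,0],[0,0,40,1,0],[0,0,47,3,0],[0,0,54,5,0]]]'
python3 - <<'E'
from h import *
snap('side','s10')
crop('s10',220,120,400,255,4.4,'s10c')
shift((.496,.065,.121),-np.pi/2-.015)
E
```

```text
time: 9.5
tcp_pos: [0.5395, 0.0658, 0.1481]
eef_rot: [-0.0, -0.703, 0.711, 0.0]
wrist_force: [0.9, -0.1, -0.2]
gripper_width: -0.004
t 9.55 tcp [0.5386 0.0659 0.1477] F [0.23 0.71 0.34] w -0.001 xang -1.5828
shift mm [ 1.4 42.5 26.8]
roll 0.003
```

View pics/s10c.png

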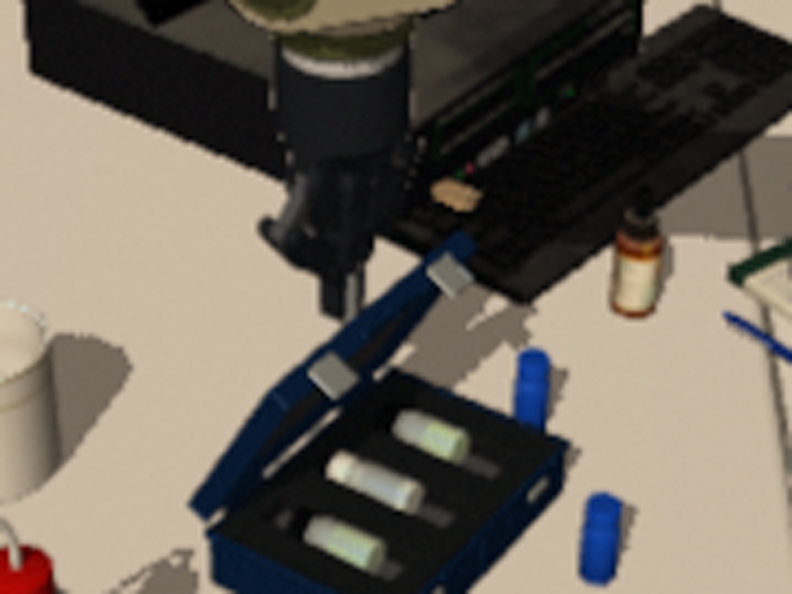

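```bash
python3 -m jog '[[[0,0,6,2,0],[0,0,13,5,0],[0,0,20,8,0],[0,0,26,11,0],[0,0,32,16,0],[0,0,38,21,0],[0,0,43,27,0],[0,0,47,32,0]]]'
python3 - <<'E'
from h import *
snap('side','s11')
crop('s11',220,120,400,255,4.4,'s11c')
shift((.482,.065,.1025),-np.pi/2-.015)
E
```

```text
time: 10.35
tcp_pos: [0.4926, 0.0664, 0.1157]
eef_rot: [-0.0, -0.703, 0.711, 0.0]
wrist_force: [-0.1, 0.0, 0.6]
gripper_width: -0.004
t 10.40 tcp [0.4918 0.0665 0.115 ] F [-0.18  0.25 -0.68] w 0.001 xang -1.5829
shift mm [ 1.6  9.8 12.5]
roll 0.003
```

View pics/s11c.png

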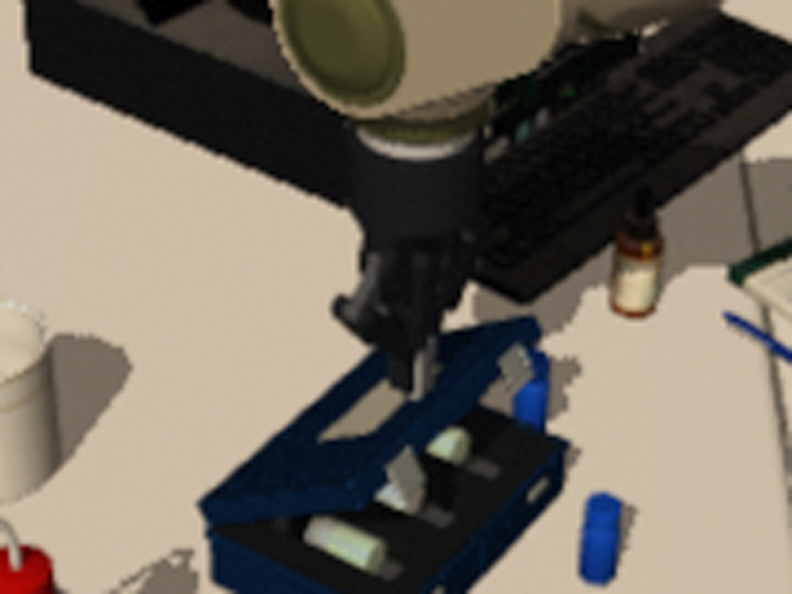

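```bash
python3 -m jog '[[[0,0,3,4,0],[0,0,6,9,0],[0,0,10,14,0],[0,0,13,19,0],[0,0,15,24,0],[0,0,17,29,0],[0,0,20,34,0],[0,0,21,38,0]]]'
python3 - <<'E'
from h import *
snap('side','s12')
crop('s12',220,120,400,255,4.4,'s12c')
shift((.467,.065,.059),-np.pi/2-.015)
E
```

```text
time: 11.2
tcp_pos: [0.4718, 0.0666, 0.0778]
eef_rot: [-0.0, -0.703, 0.711, 0.0]
wrist_force: [0.0, -0.3, 1.5]
gripper_width: -0.0
t 11.25 tcp [0.4715 0.0667 0.0773] F [-0.06 -0.43 -0.41] w -0.002 xang -1.583
shift mm [ 1.7  4.5 18.3]
roll 0.003
```

View pics/s12c.png

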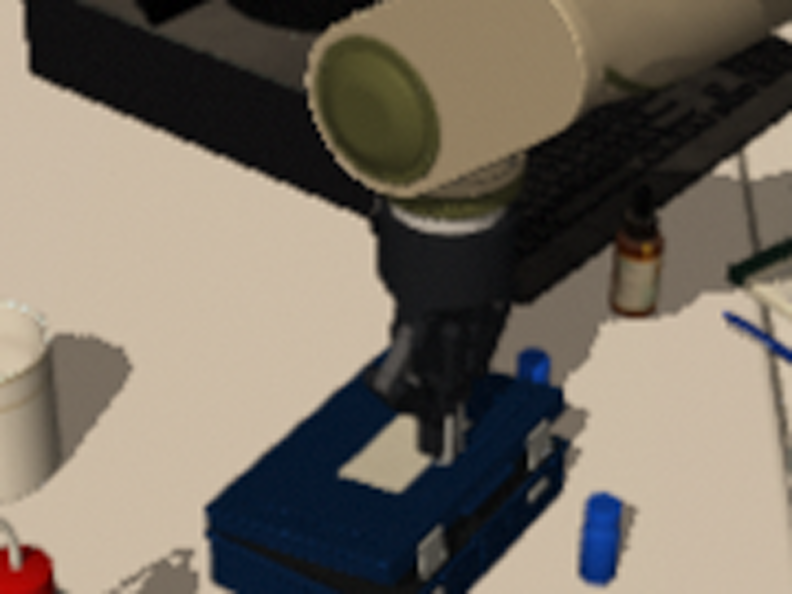

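Nearly shut. I'll go on at about 25 mm/s and watch the force.

```bash
python3 -m jog '[[[0,0,1,3,0],[0,0,2,5,0],[0,0,2,8,0],[0,0,3,10,0],[0,0,3,12,0],[0,0,4,14,0],[0,0,4,15,0],[0,0,4,16,0]]]'; python3 -m jog '[[[0,0,0,1,0],[0,0,0,2,0],[0,0,0,2,0]]]';python3 - <<'E'
from h import *
snap('side','s13')
crop('s13',220,120,400,255,4.4,'s13c')
shift((.467,.065,.059),-np.pi/2-.015)
E
```

```text
time: 12.05
tcp_pos: [0.4681, 0.0667, 0.0622]
eef_rot: [-0.0, -0.703, 0.711, 0.0]
wrist_force: [0.5, -0.7, 1.0]
gripper_width: 0.001
time: 12.35
tcp_pos: [0.4682, 0.0667, 0.0602]
eef_rot: [-0.0, -0.703, 0.711, 0.0]
wrist_force: [-0.2, 0.1, -0.1]
gripper_width: -0.003
t 12.40 tcp [0.4682 0.0667 0.0603] F [-0.41 -0.02  0.4 ] w 0.001 xang -1.583
shift mm [1.7 1.2 1.3]
roll 0.003
```

View pics/s13c.png

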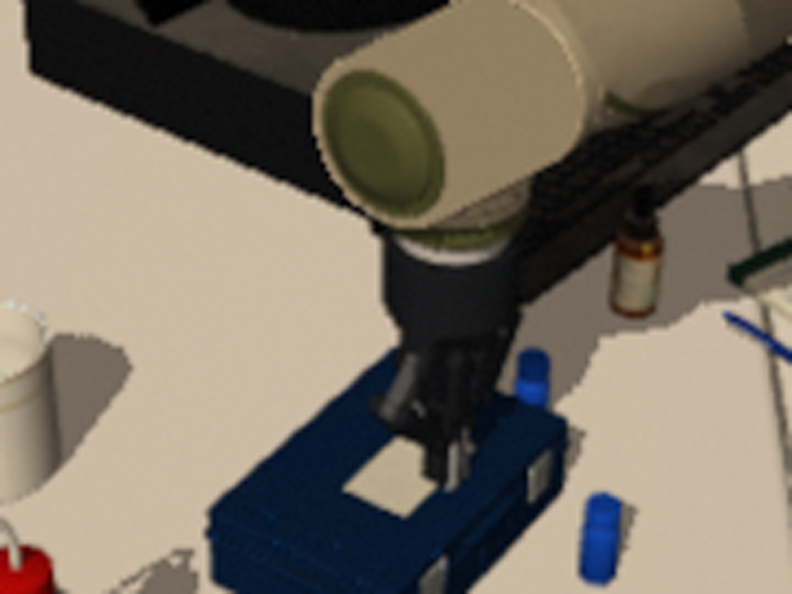

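```bash
python3 -m jog '[[[0,0,0,0.7,0],[0,0,0,1.4,0],[0,0,0,1.4,0]]]'; python3 -m jog '[[[0,0,0,0.6,0],[0,0,0,1,0],[0,0,0,1,0]]]'
```

```text
time: 12.7
tcp_pos: [0.4682, 0.0667, 0.059]
eef_rot: [0.0, -0.703, 0.711, -0.0]
wrist_force: [-0.7, 0.4, 3.0]
gripper_width: -0.002
time: 13.0
tcp_pos: [0.4682, 0.0667, 0.0588]
eef_rot: [0.0, -0.703, 0.711, -0.0]
wrist_force: [-4.8, -0.1, 14.6]
gripper_width: 0.003
```

Firm stop at 58.8 mm with 14.6 N, which matches the 59 mm shut height. Retreat straight up, then away.

```bash
python3 -m jog '[[[0,0,0,-2,0],[0,0,0,-10,0],[0,0,0,-40,0],[0,0,0,-90,0],[0,0,0,-140,0],[0,0,0,-160,0]]]'; python3 -m jog '[[[0,50,0,0,0],[0,100,10,0,0],[0,150,30,0,0],[0,200,50,0,0],[0,250,70,0,0],[0,300,90,0,0],[0,300,90,0,0]]]'
python3 - <<'E'
from h import *
snap('side','s14');snap('top','t14')
crop('s14',220,120,400,255,4.4,'s14c');crop('t14',240,165,350,270,7,'t14c');shift(None)
E
```

```text
time: 13.6
tcp_pos: [0.4694, 0.0666, 0.2228]
eef_rot: [0.002, -0.703, 0.711, -0.003]
wrist_force: [0.5, 0.1, -0.8]
gripper_width: 0.0
time: 14.3
tcp_pos: [0.3729, -0.2355, 0.2183]
eef_rot: [-0.0, -0.701, 0.713, -0.0]
wrist_force: [0.3, -0.2, -0.2]
gripper_width: 0.003
t 14.40 tcp [ 0.3737 -0.234   0.2181] F [ 0.27  0.33 -0.32] w -0.003 xang -1.5867
```

View pics/s14c.png

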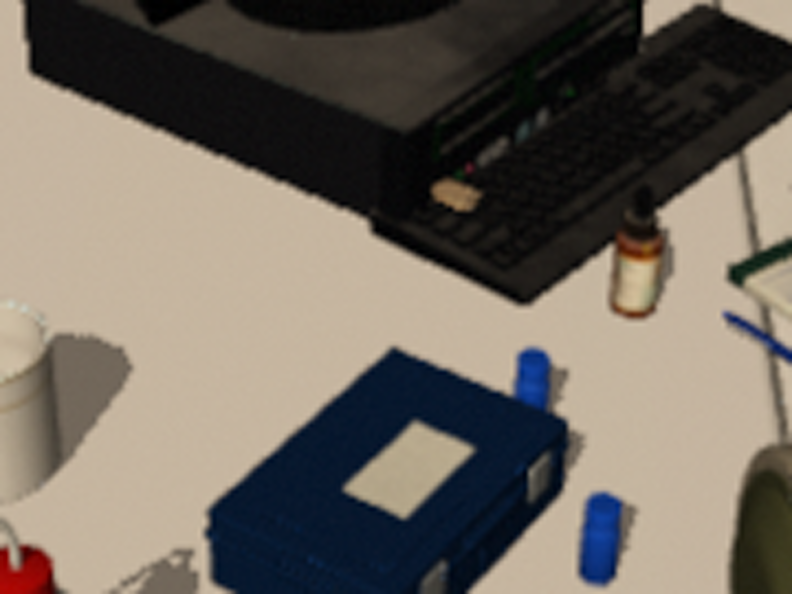

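View pics/t14c.png

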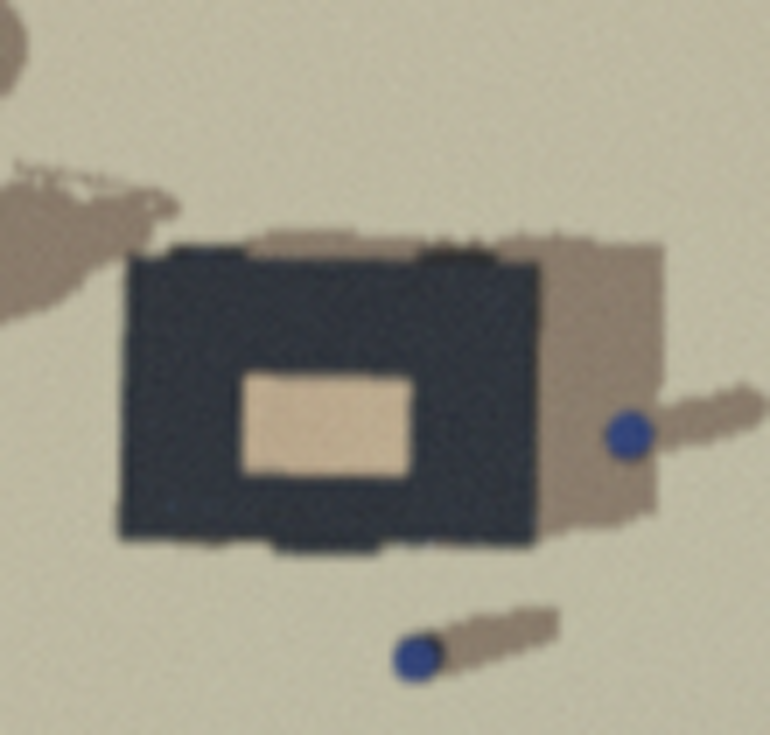

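View pics/s14.png

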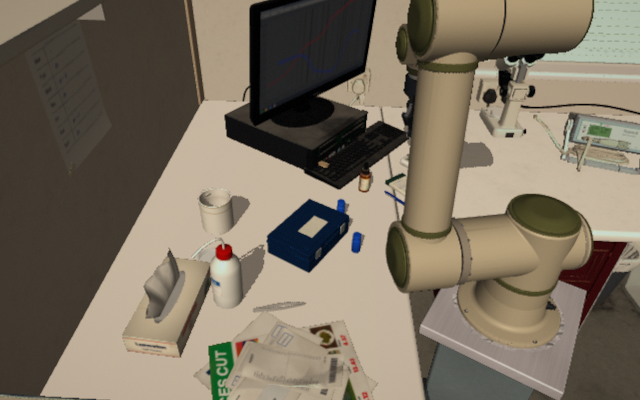

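View pics/t14.png

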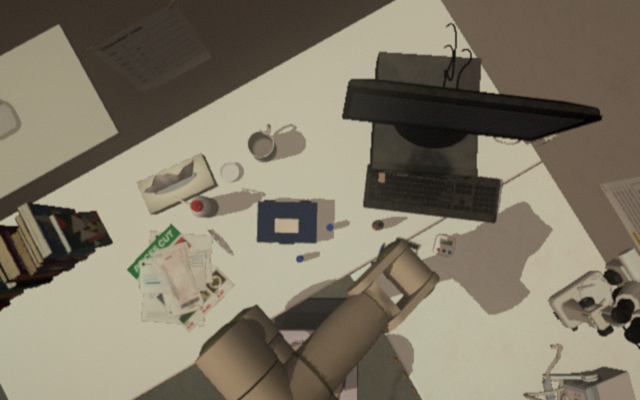

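The lid is shut flat, with the case front edge at top row 242–243 as before. The blue vials, mug, bottles and the rest are at their earlier pixels.

```bash
python3 -m jog '[[[0,0,0,0,0],[0,0,0,0,0]]]'
python3 - <<'E'
from h import *
print(abs(sensors.sense()['qvel']).max()); print(ticket.hand_in())
E
```

```text
time: 14.6
tcp_pos: [0.3749, -0.2312, 0.218]
eef_rot: [0.0, -0.703, 0.711, 0.0]
wrist_force: [-0.4, 0.2, -0.0]
gripper_width: 0.001
0.007670244457319224
the job is handed in; nothing more can be done
None
```

The case is ready for transport, and I handed the job in at 14.6 s with the arm clear and touching nothing.

- **Vials:** I tipped the white-capped vial (middle slot) and then the black-capped one (right slot) with the closed fingertips. The wrist and side pictures showed both lying in their slots beside the third, before I touched the lid.
- **Lid:** I pushed it from behind, over and down, slowing to about 10–20 mm/s at the end. It met a firm stop with the fingertips at 58.8 mm, which matches the 59 mm shut height. The force there reached 14.6 N.
- **Final pictures:** The lid is flush and stayed shut after I withdrew. The case's front edge is where it started. The blue look-alikes are at their original pixels, and the mug, bottles, petri dish, forceps and timer look unmoved. The arm partly hid the note pad and pen in the last top view, so I could not fully check those two.
- **Disagreement:** The views differed by up to about 6 mm on the black vial's position. A wrist view just before the push settled it.

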